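# Let the steel pin out of the feed chute with the grate lever

### The job

Press down the square plate on the long end of the lever with the fingertips, so that its short end raises the heavy grate and the steel pin waiting behind it rolls out; keep it down until the pin is in the tray, then ease the lever back up under your finger so the grate closes gently without dropping, and move away. Only the lever is to be touched: do not touch the grate or the pin, do not lift the lever off its fulcrum, and leave everything else on the bench where it is.

Things in the scene. Friction and masses are not known exactly. Their poses are not given: they have to be found in the camera images.
- stand: fixed steel stand, origin on the bench under the fulcrum, z up. The lever lies along its y axis: plate end at +y, short end at -y. Chute with grate on top: 180 x 112 mm, 85 mm high, centred on x = -40, y = -185 mm. Open tray: x = 50 to 168, y = -255 to -115 mm, walls 50 mm high. The bench under the plate is bare
- fulcrum (a point): fixed point on top of the fulcrum's cross pin, 79.5 mm above the bench, about which the lever rocks, between two upright cheeks 60 mm long, 36 mm over both and 105 mm high
- lever_seat (a point): point on the underside of the loose steel lever where it rests on the fulcrum; at the fulcrum point while the lever is seated. The lever is a flat bar 20 mm wide and 12 mm thick, only resting on the fulcrum pin between the cheeks
- lever_pad (a point): centre of the top face of the square press plate (42 x 42 x 4 mm) on the lever's long end, 220 mm from the fulcrum. At rest the lever slopes up to it by 0.2 rad: it is 138 mm above the bench. Pressing it down 45 mm frees the pin, 90 mm opens the grate well, at 110 mm the plate meets the bench. It takes about 4 to 12 N; let go, it springs back up under the grate's weight
- grate (a joint): opening angle of the heavy steel grate (about 2.4 kg), rad: 0 shut; hinged on the stand's -x side, its turned-down front bar at +x rises. The lever's short end lifts it by an ear at its side. The pin can pass from about 0.15; about 0.35 with the plate 90 mm down. Let go, it falls shut at once
- pin_center (a point): centre of the loose steel pin, a round bar 24 mm in diameter and 80 mm long lying along the stand's y axis behind the grate's front bar; it rolls down the sloping chute by itself (+x of the stand) when the bar is raised
- tray_in (a point): centre of the tray's inner floor, 6 mm above the bench, axes as the stand; the inside is 110 mm (x) by 130 mm (y). The pin lying in the tray has its centre 12 mm above this floor
- flange: flat steel pipe flange (ring 72 mm across, 16 mm high) lying between lever and tray, origin under its centre; bystander
- pipe_stub: short upright piece of copper pipe, 42 mm across, 55 mm high, origin under its centre; bystander
- wrench: wrench lying beside the lever's long end, origin under its middle; bystander
- hammer: hammer lying on the right of the bench, origin under its middle; bystander
- mug: blue mug, 90 mm high, on the left of the bench, origin under its centre; bystander
- spray: upright spray can, 56 mm across, 170 mm high, on the left of the bench, origin under its centre; bystander
- square: red L-shaped welding magnet, 110 x 107 x 20 mm, lying on the right of the bench, origin under its long leg; bystander

How it is judged (in metres and radians):
On the way, in this order (a step that is already met when the one before it is completed fails the run):
1. the grate is being raised by fingers pressing on the plate (value of joint grate above 0.06 rad and contact force between the fingers and lever_c4 above 0.5 N).
2. the pin has rolled into the tray while the grate is held up (x of pin_center in the frame of tray_in between -0.058 and 0.058 m and y of pin_center in the frame of tray_in between -0.066 and 0.066 m and z of pin_center in the frame of tray_in below 0.03 m and value of joint grate above 0.1 rad), for 0.1 s.
At the end, for the whole second after the job is handed in: the pin lies still in the tray, the grate is shut (under 0.03 rad) and the lever still rests on its fulcrum (within 12 mm) (x of pin_center in the frame of tray_in between -0.058 and 0.058 m and y of pin_center in the frame of tray_in between -0.066 and 0.066 m and z of pin_center in the frame of tray_in below 0.03 m and linear speed of pin below 0.03 m/s and value of joint grate below 0.03 rad and distance between lever_seat and fulcrum below 0.012 m); the robot touches nothing.
It fails at once if the robot touches the grate (contact force between any of the fingers, the arm and grate above 0.5 N).
It fails at once if the robot touches the pin (contact force between any of the fingers, the arm and pin above 0.5 N).
It fails at once if the lever is lifted or pushed off its fulcrum (distance between lever_seat and fulcrum above 0.02 m).
It fails at once if the grate drops shut (closing faster than 2 rad/s) (velocity of joint grate below -2 rad/s).
It fails at once if a bystander is moved more than 25 mm (distance of any of flange, pipe_stub, wrench, hammer, mug, spray, square from where it was at the start of the episode above 0.025 m).
It also fails if it takes over 42 s, if anything falls off the work surface, if the arm or the gripper's body presses on something with over 40 N, if the wrist force passes 120 N, or if a joint passes its speed limit or range.

### The arm

A 6-joint arm with a two-finger parallel gripper is mounted at the origin on the work surface. World frame = base frame: x ahead of the robot, y to its left, z up, the work surface at z = 0. Lengths are in m, angles in degrees, forces in N, time in s.
With the tool pointing down it reaches from about 0.4 to 0.825 m from the base axis. Payload 7 kg.
Tool frame: the origin (TCP) lies on the centre line of the jaws, within the pads' length; the fingertips stand 11 mm ahead of it and the grasp point (between the pads) lies 8 mm behind it; z points along the fingers, y is the line along which they close (so a half turn about z gives the same grasp; the last joint's range is limited). The gripper opens to 88 mm and grips with 3 to 60 N. Pads are 19 mm wide; open, the fingers measure 130 mm over their backs; the gripper's body (78 mm by 193 mm) begins 47 mm behind the grasp point.
Start: joints at [16.507, 20.546, 0.682, 0, -70.136, -16.507], TCP at [0.675, -0, 0.238] pointing down, gripper open.
Joint ranges: [-176.03, 176.03], [-82.01, 121.73], [-58.28, 71.71], [-173.87, 95.51], [-174.79, -0.11], [-173.66, 173.66]. Speed limits (degrees/s): [136.94, 136.94, 172.46, 180, 180, 180].

### API

Orientations are given as [roll, pitch, yaw] about the fixed x, y, z axes, in that order (R = Rz(yaw) Ry(pitch) Rx(roll)).
In Python, from plant import r, capture, camera_model, job gives the robot as it stands.
- The arm moves only by the tool drive_tool, never from a script. Its argument "increments" is a list that holds one entry, the list of rows, each a list of 5 numbers: the gripper's target within -1 to 1 (fully open at 1, half-way at 0, shut at -1), then the shift along the tool's x, y, z scaled (see below), then the turn about the tool's z scaled (see below). In form: [[[gripper, tx, ty, tz, roll], ...]]. A call has 1 to 5 rows; each row is the pose to reach, as a shift and turn from the pose commanded when the call began, along the tool's axes at that moment, turning the shorter way round; what a row does not reach only later rows make up. The controller multiplies each number of a shift by 120 mm and each number of a turn by 360 degrees. A row lasts 1/8 s, in which the tool goes at most 62.5 mm and 10.7 degrees, less where a joint would pass 70% of its speed; a pose out of reach is approached as far as the arm can. A call with a number of a shift or a turn outside -1 to 1 is refused whole. A call with a gripper value outside its range is refused whole. The fingers move at their own pace and stop on an object; "squeeze" is the grip in N (left out, the last holds). Time passes only in rows, so rows that repeat a pose let the fingers close. It gives the time, the measured TCP pose, the force, the opening and the grip force at its end, in the units of the state.
- r.get_state(): the state, without advancing time (a new reading comes with each control period).
- capture(name): name is "scene" or "side" or "wrist"; returns the picture (384x512x3 uint8, red, green, blue); there is no depth.
- camera_model(name): a dict with "camera_matrix" (3x3 intrinsics, pixels), "rvec" (rotation vector, rad) and "tvec" (3), from world to camera coordinates, as OpenCV has them. Camera axes: x right, y down, z forward; pixel columns grow to the right and rows downward; lengths in m; the calibration is good to about 2 mm. The wrist camera is an equidistant fisheye: a pixel r from the principal point sees the ray r / f radians off the axis. A picture is of the moment at which its call begins: read the wrist's pose just before it. camera_model takes no time and is no camera call; for the wrist camera it gives the pose at the moment of the call.
- job.close_job(): hands the job in; it is judged then, once.
The state is a dict: "time_s": time; "joints": joint angles; "qd": joint speeds; "joint_torque": joint torques, N m; "tcp_pos": TCP position; "eef_rot": TCP orientation; "contact_force": force on the tool from outside, world axes, zero at the start; "moment": the same for the moment, N m; "gripper_width": finger opening in m; "gripper_force": force on a finger pad.
Only numpy, scipy, OpenCV 4.12 (cv2) and the standard library are available. Lean on these libraries where they do the work, as an engineer would, in place of code of your own. Each camera call takes 0.05 s, during which the arm holds its last target. There are 200 camera calls.

## Working session

There is one attempt and no reset: what is moved stays moved. The work goes in short steps, Python scripts to look and compute and a tool call to move; the robot and the scene stay as the last step left them, time stands still between calls to the robot, and variables do not carry over. Pictures are saved under pics/ and viewed, at most 10 in all, crops included, and the job is handed in when it is done.

Besides the shell and the picture viewer there is one more tool, called by a JSON object that holds its "method" and its "body". drive_tool: Moves the arm, as the interface text tells. Its arguments: {"type":"object","properties":{"increments":{"type":"array"},"squeeze":{"type":"number"}},"required":["increments"]}

```bash
mkdir -p pics; python3 - <<'E'
from plant import r,capture,camera_model,job
import cv2
for n in("scene","side"):
    cv2.imwrite(f"pics/{n}0.png",capture(n)[:,:,::-1])
s=r.get_state(); print(s)
for n in("scene","side"): print(camera_model(n))
E
```

```text
{'time_s': 0.1, 'joints': array([ 1.65068631e+01,  2.05854224e+01,  6.41563304e-01, -1.70857397e-02,
       -7.01375705e+01, -1.65069311e+01]), 'qd': array([ 0.07532716, -0.05253185,  0.09546615,  0.05626257,  0.01344786,
        0.06319764]), 'joint_torque': array([-1.42273191e-03, -5.84165347e+01,  2.93752134e+01,  7.01551259e+00,
        1.01412315e-02, -6.66964229e-05]), 'tcp_pos': array([ 6.74590492e-01, -2.66203255e-05,  2.36759271e-01]), 'eef_rot': array([ 1.79917362e+02, -7.73780393e-03, -9.00058790e+01]), 'contact_force': array([-1.08348172,  0.24273952,  0.28694893]), 'moment': array([-0.02142354, -0.00403802,  0.0602676 ]), 'gripper_force': 0.0, 'gripper_width': 0.08775645649343887}
{'camera_matrix': array([[347.62432193,   0.        , 255.55036387],
       [  0.        , 347.62432193, 192.94671936],
       [  0.        ,   0.        ,   1.        ]]), 'rvec': array([ 1.44962962,  1.7952561 , -0.97479358]), 'tvec': array([ 0.09557135, -0.19327663,  1.59486956])}
{'camera_matrix': array([[389.23934881,   0.        , 251.82880353],
       [  0.        , 389.23934881, 192.74025676],
       [  0.        ,   0.        ,   1.        ]]), 'rvec': array([ 2.11715656, -0.62415006,  0.3567215 ]), 'tvec': array([-0.47632931,  0.27271279,  1.25148179])}
```

View pics/scene0.png

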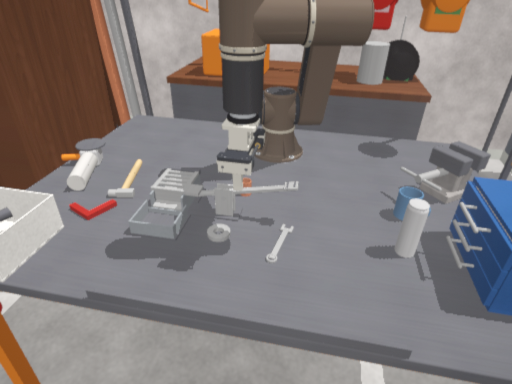

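View pics/side0.png

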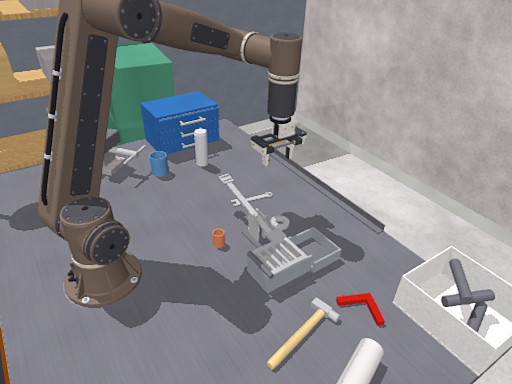

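```bash
python3 - <<'E'
import cv2,numpy as np
a=cv2.imread("pics/scene0.png")[150:260,120:320]; b=cv2.imread("pics/side0.png")[160:300,200:350]
a=cv2.resize(a,(800,440),interpolation=cv2.INTER_CUBIC)
cv2.imwrite("pics/a.png",a)
cv2.imwrite("pics/b.png",cv2.resize(b,(600,560),interpolation=cv2.INTER_CUBIC))
E
```

```text
(no output)
```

View pics/a.png

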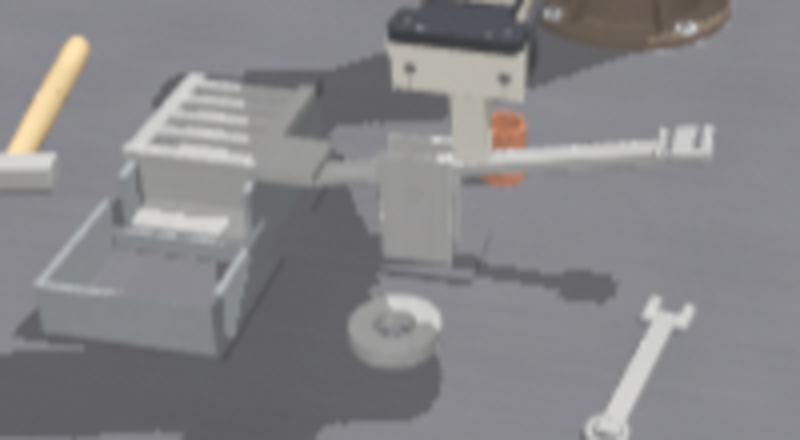

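View pics/b.png

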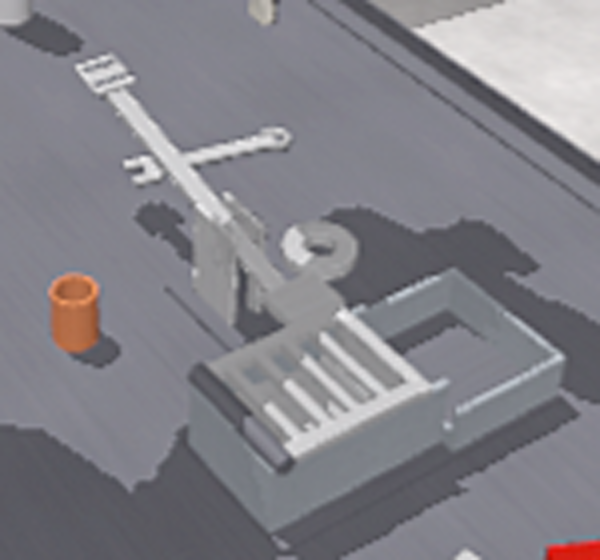

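```bash
cat > fit.py <<'E'
import numpy as np,cv2
from scipy.optimize import least_squares
from plant import r,camera_model
C={n:camera_model(n) for n in("scene","side")}
sc=lambda u,v:(120+u/4,150+v/4); sd=lambda u,v:(200+u/4,160+v/4)
pad=[0,.2156+.0,.138]
pad=[0,.2124,.138]
O=[("scene",pad,sc(687,142)),("side",pad,sd(105,74)),
("scene",[.168,-.255,.05],sc(38,285)),("scene",[.168,-.115,.05],sc(218,318)),("scene",[.168,-.115,0],sc(220,356)),
("side",[.168,-.115,.05],sd(453,270)),("side",[.168,-.255,.05],sd(563,357)),("side",[-.13,-.241,0],sd(277,527))]
def res(p):
    o=[]
    c,s=np.cos(p[2]),np.sin(p[2])
    for n,q,uv in O:
        w=np.array([p[0]+c*q[0]-s*q[1],p[1]+s*q[0]+c*q[1],q[2]])
        m=C[n]; o+=list(cv2.projectPoints(w.reshape(1,3),m["rvec"],m["tvec"],m["camera_matrix"],None)[0].ravel()-uv)
    return np.array(o)
f=least_squares(res,[.6,-.05,0],loss="soft_l1")
p=f.x;print(p[:2],np.degrees(p[2]));print(f.fun.reshape(-1,2).round(1) if len(f.fun)==16 else res(p).reshape(-1,2).round(1))
W=[]
P=[C[n]["camera_matrix"]@np.c_[cv2.Rodrigues(C[n]["rvec"])[0],C[n]["tvec"]] for n in("scene","side")]
X=cv2.triangulatePoints(P[0],P[1],np.array(O[0][2]),np.array(O[1][2]));print("pad tri",(X[:3]/X[3]).ravel())
c,s=np.cos(p[2]),np.sin(p[2]);print("pad fit",p[0]-s*pad[1],p[1]+c*pad[1])
E
python3 fit.py
```

```text
[ 0.53096126 -0.09119477] 1.2819606709660862
[[ 0.3 -0.2]
 [-0.8 -0.9]
 [-1.3  0.8]
 [-1.7 -1.6]
 [-0.4  2.1]
 [-0.5 -1.8]
 [-0.1 -1.3]
 [-2.2  1.8]]
pad tri [0.52721635 0.11880773 0.13606246]
pad fit 0.5262093301139654 0.12115206525679213
```

{"method": "drive_tool", "body": {"increments": [[[-1,-0.3,0.35,0,0],[-1,-0.6,0.7,0,0],[-1,-0.8,0.95,0,0],[-1,-0.8,0.95,0,0]]], "squeeze": 10}}

```text
time_s: 0.6
tcp_pos: [0.5592, 0.0973, 0.238]
eef_rot: [-180.0, 0.0, -89.8]
contact_force: [0.8, -0.2, 0.4]
gripper_width: 0.0532
gripper_force: 0.0
```

{"method": "drive_tool", "body": {"increments": [[[-1,-0.21,0.28,0.1,0],[-1,-0.21,0.28,0.3,0],[-1,-0.21,0.28,0.5,0],[-1,-0.21,0.28,0.5,0]]]}}

```text
time_s: 1.1
tcp_pos: [0.5266, 0.1203, 0.1758]
eef_rot: [179.8, -0.1, -90.0]
contact_force: [0.6, 0.1, -0.1]
gripper_width: 0.0131
gripper_force: 0.0
```

```bash
python3 - <<'E'
from plant import r,capture
import cv2,numpy as np
a=capture("scene")[130:230,200:340,::-1];b=capture("side")[120:220,180:320,::-1]
f=lambda i:cv2.resize(i,(420,300),interpolation=cv2.INTER_CUBIC)
w=cv2.resize(capture("wrist")[:,:,::-1],(400,300))
cv2.imwrite("pics/c.png",np.vstack([np.hstack([f(a)[:,:400],f(b)[:,:400]]),np.hstack([w,w*0])]))
s=r.get_state();print(s["tcp_pos"],s["contact_force"],s["gripper_width"])
E
```

```text
[0.52824198 0.12110067 0.17838136] [ 0.11577245 -0.19100828 -0.00409955] 0.0026470342623886806
```

View pics/c.png

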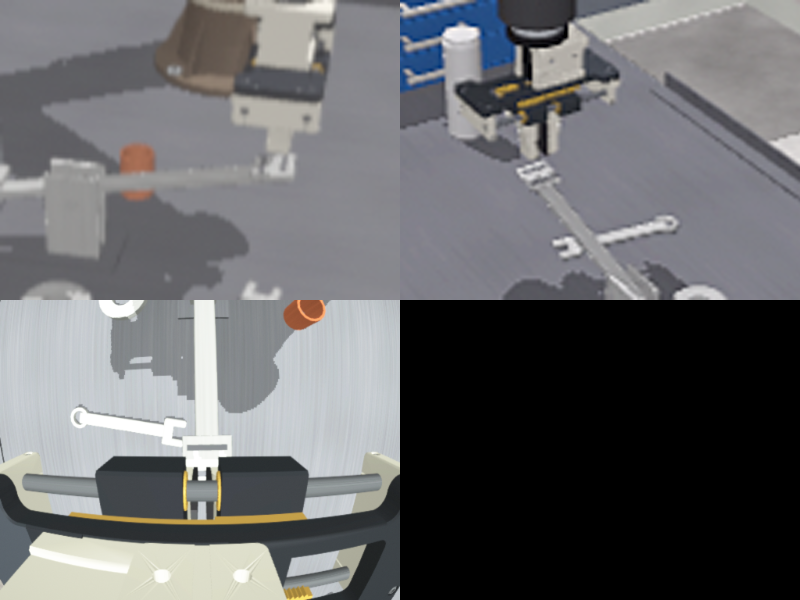

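{"method": "drive_tool", "body": {"increments": [[[-1,0,0,0.1,0],[-1,0,0,0.2,0],[-1,0,0,0.25,0],[-1,-0.01,0,0.3,0],[-1,-0.02,0,0.35,0]]]}}

```text
time_s: 1.88
tcp_pos: [0.528, 0.1243, 0.1359]
eef_rot: [-179.9, 0.1, -90.0]
contact_force: [-1.4, 3.6, 6.4]
gripper_width: 0.0005
gripper_force: 3.1
```

{"method": "drive_tool", "body": {"increments": [[[-1,-0.03,0,0.06,0],[-1,-0.04,0,0.12,0],[-1,-0.05,0,0.18,0],[-1,-0.055,0,0.24,0],[-1,-0.06,0,0.3,0]]]}}

```text
time_s: 2.5
tcp_pos: [0.5276, 0.1296, 0.0998]
eef_rot: [-180.0, -0.1, -90.0]
contact_force: [1.0, -6.0, 7.9]
gripper_width: 0.0005
gripper_force: 3.8
```

{"method": "drive_tool", "body": {"increments": [[[-1,0.01,0,0.06,0],[-1,0.015,0,0.12,0],[-1,0.02,0,0.19,0],[-1,0.025,0,0.26,0],[-1,0.03,0,0.33,0]]]}}

```text
time_s: 3.12
tcp_pos: [0.5283, 0.1276, 0.0606]
eef_rot: [-179.9, 0.0, -89.9]
contact_force: [-0.1, -0.3, 8.1]
gripper_width: 0.0001
gripper_force: 4.2
```

```bash
cat > snap.py <<'E'
import sys
from plant import r,capture
import cv2,numpy as np
a=capture("scene")[140:250,140:310,::-1];b=capture("side")[160:300,200:350,::-1]
cv2.imwrite(sys.argv[1],np.hstack([cv2.resize(a,(430,278),interpolation=cv2.INTER_CUBIC),cv2.resize(b,(298,278),interpolation=cv2.INTER_CUBIC)]))
s=r.get_state();print(s["time_s"],s["tcp_pos"],s["contact_force"])
E
python3 snap.py pics/d.png
```

```text
3.225 [0.52755214 0.12741528 0.05963894] [-1.21916873  2.22096755  4.58558242]
```

View pics/d.png

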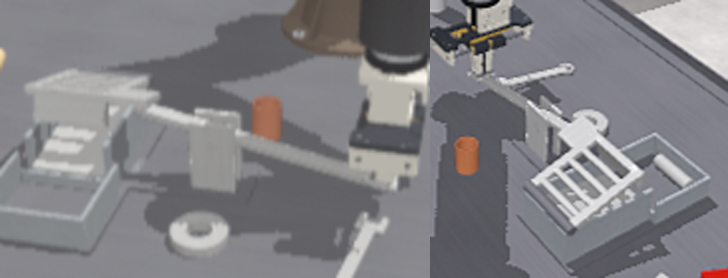

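The grate is up and the pin is already in the tray (side crop ~(670,170)). I'll hold briefly, then ease back up.

{"method": "drive_tool", "body": {"increments": [[[-1,0,0,0,0],[-1,0,0,0,0],[-1,0,0,0,0],[-1,0,0,0,0],[-1,0,0,0,0]]]}}

```text
time_s: 3.85
tcp_pos: [0.5275, 0.1274, 0.0601]
eef_rot: [-180.0, 0.0, -90.0]
contact_force: [-1.0, 4.0, 3.0]
gripper_width: 0.0005
gripper_force: 2.3
```

{"method": "drive_tool", "body": {"increments": [[[-1,0,0,0,0],[-1,0,0,0,0],[-1,0,0,0,0],[-1,0,0,0,0],[-1,0,0,0,0]]]}}

```text
time_s: 4.47
tcp_pos: [0.5275, 0.1273, 0.06]
eef_rot: [-180.0, 0.0, -90.0]
contact_force: [-0.6, 6.0, 3.3]
gripper_width: 0.0004
gripper_force: 2.4
```

```bash
python3 snap.py pics/e.png
```

```text
4.575 [0.52747444 0.12728989 0.05999321] [-0.55554135  5.67237235  3.14427376]
```

View pics/e.png

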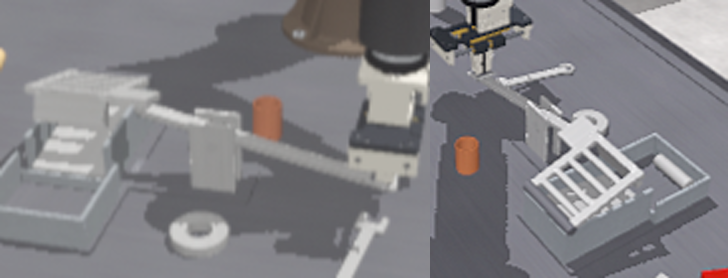

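{"method": "drive_tool", "body": {"increments": [[[-1,-0.01,0,-0.04,0],[-1,-0.015,0,-0.1,0],[-1,-0.02,0,-0.16,0],[-1,-0.02,0,-0.22,0],[-1,-0.02,0,-0.28,0]]]}}

```text
time_s: 5.2
tcp_pos: [0.5272, 0.1294, 0.0942]
eef_rot: [180.0, -0.0, -90.0]
contact_force: [-3.1, 2.2, 5.1]
gripper_width: 0.0003
gripper_force: 2.3
```

{"method": "drive_tool", "body": {"increments": [[[-1,0,0,-0.05,0],[-1,0.005,0,-0.1,0],[-1,0.01,0,-0.15,0],[-1,0.018,0,-0.2,0],[-1,0.027,0,-0.25,0]]]}}

```text
time_s: 5.82
tcp_pos: [0.5279, 0.1268, 0.1243]
eef_rot: [-179.9, 0.0, -90.0]
contact_force: [-1.3, 3.9, 6.4]
gripper_width: 0.0004
gripper_force: 2.8
```

{"method": "drive_tool", "body": {"increments": [[[-1,0.005,0,-0.04,0],[-1,0.01,0,-0.08,0],[-1,0.018,0,-0.12,0],[-1,0.025,0,-0.16,0],[-1,0.03,0,-0.19,0]]]}}

```text
time_s: 6.45
tcp_pos: [0.5275, 0.1224, 0.1469]
eef_rot: [-180.0, -0.0, -90.0]
contact_force: [-1.3, -1.3, 4.0]
gripper_width: 0.0006
gripper_force: 2.4
```

{"method": "drive_tool", "body": {"increments": [[[-1,0.002,0,-0.02,0],[-1,0.004,0,-0.04,0],[-1,0.006,0,-0.06,0],[-1,0.006,0,-0.08,0],[-1,0.006,0,-0.1,0]]]}}

```text
time_s: 7.08
tcp_pos: [0.5274, 0.1222, 0.1583]
eef_rot: [180.0, 0.0, -90.0]
contact_force: [-0.1, 0.7, -0.1]
gripper_width: 0.0001
gripper_force: 0.0
```

Contact is released; I'll move clear and check.

{"method": "drive_tool", "body": {"increments": [[[-1,0,0,-0.25,0],[-1,0,0,-0.5,0],[-1,0,0,-0.75,0],[-1,0,0,-0.75,0],[-1,0,0,-0.75,0]]]}}

```text
time_s: 7.7
tcp_pos: [0.527, 0.1221, 0.2479]
eef_rot: [180.0, 0.0, -90.0]
contact_force: [0.2, -0.1, -0.7]
gripper_width: 0.0002
gripper_force: 0.0
```

```bash
python3 snap.py pics/f.png
```

```text
7.8 [0.52688604 0.12188162 0.24736179] [-0.89369327 -0.48366527  0.22365805]
```

View pics/f.png

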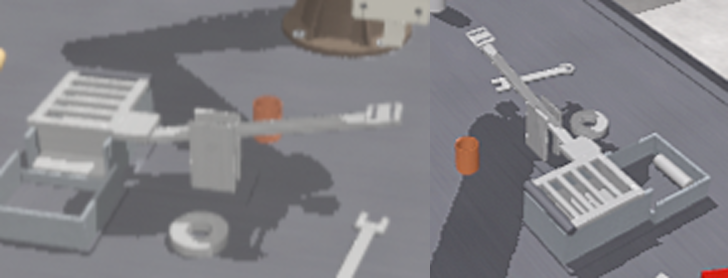

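The grate is shut, the lever is back at its starting place (plate at scene column ~292, as before) and the pin is in the tray.

```bash
python3 -c "
from plant import job
print(job.close_job())"
```

```text
the job is handed in; nothing more can be done
None
```

I pressed the lever and the pin rolled into the tray. I then eased the grate shut, backed the arm clear and handed the job in at about 8 s; the final pictures show the lever back in place, but the hand-in gave no verdict.

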